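Tidy the tools of a canteen worktop into their fitted trays

TASK

Put each of the four tools into the fixed tray made for its outline: the salt shaker in the small round tray, the timer in the large round one, the white-lidded sample box in the rectangular one (lengthwise along it) and the probe thermometer lying along the long narrow one; either way round is fine. Each must lie or stand upright on the tray's floor inside its lip, not on it, and be let go; leave the roll of labels and the steel bowl where they are.

Things in the scene. Friction and masses are not known exactly. Their poses are not given: they have to be found in the camera images.
- salt_shaker_mid (a point): Salt shaker standing upright: round, 44 mm across, 90 mm tall, clear and grey with a domed top (narrower, 34 mm, above 74 mm). The point is at its centre, 45 mm above its underside; z along its axis, up. About 0.1 kg.
- kitchen_timer_mid (a point): Round wind-up kitchen timer, off-white, standing on its flat base: 63 mm across its body, 56 mm tall including a winding bar (8 x 46 x 12 mm, along the timer's y axis) on top; the body itself ends 45 mm up. Can be gripped across the body in any direction. The point is at its centre, 28 mm above its underside; z up. About 0.12 kg.
- sample_box_mid (a point): Food sample box with a plain white snap lid, standing flat: 69 mm wide (its x), 103 mm long (its y), 48 mm tall. The body below the lid is 62 mm wide; the lid, 68 mm wide, takes the height from 38 to 46 mm. Grip across its x. The point is at its centre, 24 mm above its underside; z up. About 0.14 kg.
- thermometer_mid (a point): Probe thermometer lying flat: 179 mm long (its y) and 17 mm thick. Its white and red head, 24 mm wide (x) and 16 mm high with flat sides, takes the stretch from y = +28 to +90 mm; the rest is a thin rod 4 mm thick. Grip across the head, whose middle is at y = +59 mm from this point and 8 mm above the underside. The point is at the centre of its outline, 8.5 mm above the worktop it lies on; z up. About 0.06 kg.
- small_round_tray_floor (a point): Small round tray for the salt shaker, 60 mm across inside, 66 mm outside; the point is the centre of its floor, z up. Fixed to the worktop: steel pan with a black rubber floor 3 mm above the worktop and a thin steel lip whose top is 6 mm above the worktop (3 mm above the floor).
- large_round_tray_floor (a point): Large round tray for the timer, 80 mm across inside, 86 mm outside; the point is the centre of its floor, z up. Fixed to the worktop: steel pan with a black rubber floor 3 mm above the worktop and a thin steel lip whose top is 6 mm above the worktop (3 mm above the floor).
- rect_tray_floor (a point): Rectangular tray for the sample box, inside 80 mm (its x) by 110 mm (its y), 86 by 116 mm outside; the point is the centre of its floor, x and y along its sides, z up. Fixed to the worktop: steel pan with a black rubber floor 3 mm above the worktop and a thin steel lip whose top is 6 mm above the worktop (3 mm above the floor).
- long_tray_floor (a point): Long narrow tray for the thermometer, inside 40 mm (its x) by 196 mm (its y), 46 by 202 mm outside; the long sides have a lip only in the last 15 mm at each end, so the fingers find room between. The point is the centre of its floor, z up. Fixed to the worktop: steel pan with a black rubber floor 3 mm above the worktop and a thin steel lip whose top is 6 mm above the worktop (3 mm above the floor).
- label_roll_mid (a point): Roll of labels lying with its axis upright, paper with a brown core, 60 mm across, 30 mm tall; the point is its centre, 15 mm up. To be left where it is.
- steel_bowl_mid (a point): Open steel bowl, 100 mm across the rim, 42 mm tall; the point is on its axis, 21 mm up. To be left where it is.
Things that resemble listed ones, but are neither listed nor needed, are in the scene too. What is shaped like the part that bears sample_box_mid but orange is not meant.

How it is judged:
By the outcome, as a careful person would: the job done as asked, in the order asked, and still so for the second after the job is handed in, with the robot touching nothing.
It also fails if it takes over 99 s, if anything falls off the work surface, if the arm or the gripper's body presses on something with over 40 N, if the wrist force passes 120 N, or if a joint passes its speed limit or range.

ROBOT

A 7-joint arm with a two-finger parallel gripper is mounted at the origin on a cart in front of the work surface, level with it; the furniture and walls round the work are solid. World frame = base frame: x ahead of the robot, y to its left, z up, the work surface at z = 0. Lengths are in m, angles in rad, forces in N, time in s.
With the tool pointing down it reaches from about 0.425 to 0.875 m from the base axis. Payload 4.7 kg.
Tool frame: the origin (TCP) lies at the very end of the fingers, on their centre line; the grasp point (between the pads) lies 19 mm behind it; z points along the fingers, y is the direction in which the jaws open and shut (so a half turn about z gives the same grasp; the last joint's range is limited). The gripper opens to 87 mm and grips with 3 to 60 N. Pads are 19 mm wide; open, the fingers measure 117 mm over their backs; the gripper's body (75 mm by 190 mm) begins 51 mm behind the grasp point.
Start: joints at [-1.218, 0.321, -0.07, 1.45, 0.023, 1.371, -0.057], TCP at [0.216, 0.613, 0.223] pointing down, gripper open.
Joint ranges: [-2.86, 2.86], [-0.3, 2.09], [-1.38, 1.24], [0.06, 2.45], [-1.56, 4.7], [0.09, 2.05], [-2.69, 2.69]. Speed limits (rad/s): [2.57, 2.57, 3.14, 3.14, 3.14, 3.14, 3.14].

INTERFACE

Orientations are given as a rotation vector (axis times angle).
In Python, from bench import ctrl gives the robot as it stands. The module is installed in compiled form; this text tells all that it offers.
- The arm moves only by the tool move_arm, never from a script. Its arguments are lists of equal length, an entry for each row: "dp": the shift along the tool's x, y, z in units of 30 mm (1.0 is 30 mm), a list of three; "turn": the turn about the tool's z in units of 5 degrees (1.0 is 5 degrees); "jaw": the opening, from -1 (shut) to 1 (fully open). A call has 1 to 5 rows; each row is the pose to reach, as a shift and turn from the pose commanded when the call began, along the tool's axes at that moment; what a row does not reach only later rows make up. A row lasts 1/10 s, in which the tool goes at most 50 mm and 8.59 degrees, less where a joint would pass 70% of its speed; a pose out of reach is approached as far as the arm can. A call with a gripper value outside its range is refused whole. The fingers move at their own pace and stop on an object; "grip_force" is the grip in N (left out, the last holds). Time passes only in rows, so rows that repeat a pose let the fingers close. It gives the time, the measured TCP pose, the force and the opening at its end, in the units of the state.
- ctrl.get_state(): the state, without advancing time (a new reading comes with each control period).
- ctrl.get_image(name): name is "scene" or "top" or "wrist"; returns the picture (480x640x3 uint8, red, green, blue); there is no depth.
- ctrl.camera_info(name): a dict with "intrinsics" (3x3 intrinsics, pixels), "extrinsics" (4x4, takes a point from world to camera coordinates). Camera axes: x right, y up, looking along -z (the intrinsics and any distortion apply to the point x, -y, -z); pixel columns grow to the right and rows downward; lengths in m; the calibration is good to about 2 mm. A picture is of the moment at which its call begins: read the wrist's pose just before it. camera_info takes no time and is no camera call; for the wrist camera it gives the pose at the moment of the call.
- ctrl.close_job(): hands the job in, once; it reports no verdict.
Trained networks look in the newest picture that a camera, given by its name, has taken for a name from the list of things; names that differ only in an ending like _2 or _b are one class to them, and where a whole thing is asked for, a point or a joint stands for the part that bears it (a point fixed in the world has none). Each returns a list of dicts, best first, with "confidence" (0 to 1); they miss things now and then, are a little off and sometimes report something else, mostly with a low value. They report only what shows in the picture. A call takes as long as a camera call. They do not tell look-alikes from the thing itself.
- ctrl.look_for(camera, target): "rect" ([centre column, centre row, width, height] in pixels, round what is visible of it).
- ctrl.masks_of(camera, target): "region" (480x640 bool, what is visible of it) and "rect" ([centre column, centre row, width, height] in pixels, round what is visible of it).
The state is a dict: "time": time; "joint_positions": joint angles; "qd": joint speeds; "joint_torque": joint torques, N m; "position": TCP position; "tool_rot": TCP orientation; "ft_force": force on the tool from outside, world axes, zero at the start; "torque": the same for the moment, N m; "grip_width": opening from 0.0 (shut) to 1.0 (fully open).
Only numpy, scipy, OpenCV 4.12 (cv2) and the standard library are available. Lean on these libraries where they do the work, as an engineer would, in place of code of your own. Each camera call takes 0.05 s, during which the arm holds its last target. There are 200 camera calls.

## Working session

There is one attempt and no reset: what is moved stays moved. The work goes in short steps, Python scripts to look and compute and a tool call to move; the robot and the scene stay as the last step left them, time stands still between calls to the robot, and variables do not carry over. Pictures are saved under pics/ and viewed, about 12 in all and at most 16, crops included, and the job is handed in when it is done.

Besides the shell and the picture viewer there is one more tool, called after "Emit:" as a command line: name --pt "numbers of a row" for each row, then --argument value for the rest. move_arm: Moves the arm, as the interface text tells. Its arguments: {"type":"object","properties":{"dp":{"type":"array","items":{"type":"array","items":{"type":"number"}}},"turn":{"type":"array","items":{"type":"number"}},"jaw":{"type":"array","items":{"type":"number"}},"grip_force":{"type":"number"}},"required":["dp","turn","jaw"]}

```bash
mkdir -p pics; ls; python3 - <<'E'
from bench import ctrl
import cv2
for n in ("scene","top"):
    im=ctrl.get_image(n); cv2.imwrite(f"pics/{n}0.png",im[:,:,::-1])
    i=ctrl.camera_info(n); print(n,i["intrinsics"],i["extrinsics"],{k:v for k,v in i.items() if k not in("intrinsics","extrinsics")})
s=ctrl.get_state(); print(s)
E
```

```text
pics
scene [[527.75713477   0.         317.4392624 ]
 [  0.         527.75713477 230.3588717 ]
 [  0.           0.           1.        ]] [[ 0.86418645 -0.50295598 -0.01473309 -0.49250645]
 [ 0.3265148   0.5382632   0.77695612 -0.23553553]
 [-0.38284445 -0.67624552  0.62938233 -1.06064965]
 [ 0.          0.          0.          1.        ]] {}
top [[467.71119903   0.         315.1270404 ]
 [  0.         467.71119903 237.60294325]
 [  0.           0.           1.        ]] [[ 0.01299493 -0.99977409 -0.01681941  0.01350054]
 [ 0.9961389   0.01148344  0.08703689 -0.57061274]
 [-0.08682408 -0.01788551  0.99606309 -1.11799142]
 [ 0.          0.          0.          1.        ]] {}
{'time': 0.1, 'joint_positions': array([-1.21788653,  0.32176165, -0.07010319,  1.45156246,  0.02258877,
        1.37079878, -0.05689971]), 'qd': array([-0.00084624, -0.00308094,  0.00102439, -0.00352486, -0.00047306,
       -0.00069843,  0.00038644]), 'joint_torque': array([-3.25532737e-04, -4.92572629e+01, -4.05874969e-01, -3.13399065e+01,
       -6.40894426e-02,  3.94055096e-02,  5.61755553e-05]), 'position': array([0.21590172, 0.61256434, 0.22155798]), 'tool_rot': array([-5.29554810e-01, -3.09641724e+00,  2.71640820e-03]), 'ft_force': array([-0.57512367, -0.11391562,  0.72335056]), 'torque': array([-0.05642735, -0.03607894,  0.03125127]), 'grip_width': 0.9988504262966684}
```

View pics/top0.png

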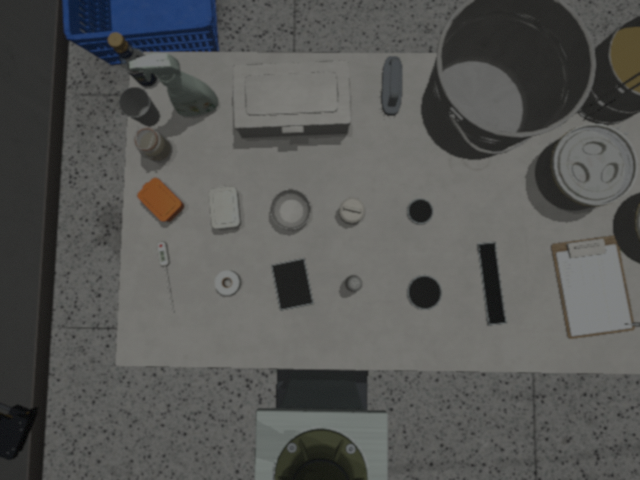

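View pics/scene0.png

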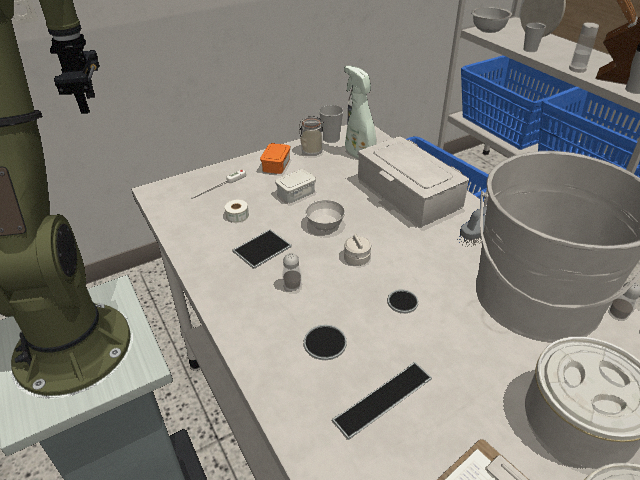

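The top view shows the shaker at (353,284), timer (351,210), white box (225,208) and thermometer (165,270). The trays are small (420,211), large (425,292), rect (293,284) and long (491,284). The scene view agrees, and the orange box is the decoy.

```bash
cat > h.py <<'E'
import numpy as np, cv2
from bench import ctrl
from scipy.spatial.transform import Rotation as Ro
def toworld(cam,uv,z,info=None):
    i=info or ctrl.camera_info(cam); K,E=i["intrinsics"],np.array(i["extrinsics"])
    uv=np.atleast_2d(np.asarray(uv,float)); d=np.c_[uv,np.ones(len(uv))]@np.linalg.inv(K).T*[1,-1,-1]
    R,t=E[:3,:3],E[:3,3]; c=-R.T@t; d=d@R
    return c+d*((z-c[2])/d[:,2])[:,None]
def topix(cam,P,info=None):
    i=info or ctrl.camera_info(cam); E=np.array(i["extrinsics"])
    p=(np.atleast_2d(P)@E[:3,:3].T+E[:3,3])*[1,-1,-1]; q=p@np.array(i["intrinsics"]).T
    return q[:,:2]/q[:,2:]
def shape(cam,mask,z,info=None):
    """largest blob's outline taken to plane z: min-area rect centre, sizes, long-axis yaw (deg)"""
    c=max(cv2.findContours(mask.astype(np.uint8),cv2.RETR_EXTERNAL,cv2.CHAIN_APPROX_NONE)[0],key=len)
    w=toworld(cam,c[:,0],z,info)[:,:2]
    r=cv2.boxPoints(cv2.minAreaRect((w*1000).astype(np.float32)))
    e=[r[1]-r[0],r[2]-r[1]]; L=[np.hypot(*v) for v in e]; l=e[int(np.argmax(L))]
    return r.mean(0).round(1),np.round(L,1),round(float(np.degrees(np.arctan2(l[1],l[0]))%180),1)
def go(x,y,z,yaw):
    """shift/turn from now to TCP x,y,z (m) with jaw axis along yaw (deg, world)"""
    s=ctrl.get_state(); R=Ro.from_rotvec(s["tool_rot"]).as_matrix()
    dp=R.T@(np.array([x,y,z])-s["position"])/.03
    cur=np.degrees(np.arctan2(R[1,1],R[0,1])); t=(yaw-cur+90)%180-90
    return dp.round(2), "turn",round(-t/5,2)   # tool z down: sign flipped
def st():
    s=ctrl.get_state(); R=Ro.from_rotvec(s["tool_rot"]).as_matrix()
    print("t",round(s["time"],2),"p",s["position"].round(4),"jaw yaw",round(float(np.degrees(np.arctan2(R[1,1],R[0,1]))),1),"tilt",R[:,2].round(3),"F",s["ft_force"].round(1),"w",round(s["grip_width"],3),"q7",s["joint_positions"][6].round(2))
E
python3 - <<'E'
from h import *
st()
ctrl.get_image("top"); 
H=dict(salt_shaker_mid=.08,kitchen_timer_mid=.045,sample_box_mid=.046,thermometer_mid=.01,small_round_tray_floor=.006,large_round_tray_floor=.006,rect_tray_floor=.006,long_tray_floor=.006,label_roll_mid=.03,steel_bowl_mid=.042)
for n,z in H.items():
    for m in ctrl.masks_of("top",n)[:2]:
        print(n,round(m["confidence"],2),np.round(m["rect"]),shape("top",m["region"],z))
E
```

```text
t 0.1 p [0.2159 0.6126 0.2216] jaw yaw 70.6 tilt [-0.001 -0.002 -1.   ] F [-0.6 -0.1  0.7] w 0.999 q7 -0.06
salt_shaker_mid 0.55 [356. 283.  22.  18.] (array([462.9, -69.1], dtype=float32), array([41.4, 39. ], dtype=float32), 90.8)
kitchen_timer_mid 0.59 [350. 210.  24.  28.] (array([636.5, -66.7], dtype=float32), array([60.2, 63.3], dtype=float32), 0.5)
sample_box_mid 0.92 [223. 207.  29.  46.] (array([640.6, 240.2], dtype=float32), array([ 71.8, 104.7], dtype=float32), 6.6)
sample_box_mid 0.66 [164. 198.  46.  43.] (array([656.1, 398.3], dtype=float32), array([ 64.9, 112.7], dtype=float32), 46.5)
thermometer_mid 0.86 [164. 263.  15.  40.] (array([527.2, 395.9], dtype=float32), array([27.7, 62.2], dtype=float32), 11.9)
thermometer_mid 0.26 [224. 207.  30.  45.] (array([646.6, 247.9], dtype=float32), array([ 74. , 107.3], dtype=float32), 7.8)
small_round_tray_floor 0.64 [422. 212.  28.  27.] (array([ 642.8, -240.4], dtype=float32), array([63.9, 61.2], dtype=float32), 117.2)
large_round_tray_floor 0.94 [425. 292.  33.  38.] (array([ 441.5, -248.9], dtype=float32), array([85.6, 82.8], dtype=float32), 90.7)
rect_tray_floor 0.93 [291. 285.  41.  50.] (array([456.,  76.], dtype=float32), array([ 87.5, 117.1], dtype=float32), 12.5)
label_roll_mid 0.85 [228. 282.  22.  21.] (array([459.7, 229.9], dtype=float32), array([61.2, 58.7], dtype=float32), 136.1)
steel_bowl_mid 0.75 [292. 208.  42.  40.] (array([639.2,  82.1], dtype=float32), array([97.1, 95.4], dtype=float32), 90.6)
```

```bash
python3 - <<'E'
from h import *
im=cv2.imread("pics/top0.png"); d=(im.max(2)<35).astype(np.uint8)
n,lab,stt,cen=cv2.connectedComponentsWithStats(d)
for k in range(1,n):
    x,y,w,h,a=stt[k]
    if 230<a<3000 and 190<y<340 and 120<x<530 : print(cen[k].round(1),a,shape("top",lab==k,.003))
print(go(.45,.3,.22,90)); print(go(.463,-.069,.22,90))
E
```

```text
[420.  210.8] 329 (array([ 642. , -239.8], dtype=float32), array([49.4, 49.2], dtype=float32), 116.2)
[491.4 283.4] 1072 (array([ 465.6, -413.1], dtype=float32), array([ 34.1, 190. ], dtype=float32), 6.8)
[291.8 283.9] 1200 (array([456.8,  77.4], dtype=float32), array([ 72.3, 102.7], dtype=float32), 12.8)
[424.2 292. ] 673 (array([ 441.4, -248.4], dtype=float32), array([68.8, 68.4], dtype=float32), 90.7)
(array([-10.82,  -7.25,   0.09]), 'turn', np.float64(-3.88))
(array([-15.32, -18.71,   0.09]), 'turn', np.float64(-3.88))
```

Emit:
move_arm --pt "-10.8 -7.2 0" --pt "-10.8 -7.2 0" --pt "-10.8 -7.2 0" --pt "-10.8 -7.2 0" --pt "-10.8 -7.2 0" --turn '[-3.9, -3.9, -3.9, -3.9, -3.9]' --jaw '[1, 1, 1, 1, 1]' --grip_force 25

```text
time: 1.15
position: [0.3668, 0.4121, 0.2229]
tool_rot: [-0.003, 3.141, 0.001]
ft_force: [1.2, 0.1, -0.2]
grip_width: 0.999
```

```bash
python3 -c "
from h import *
st(); print(go(.463,-.069,.22,90))"
```

```text
t 1.15 p [0.3668 0.4121 0.2229] jaw yaw 90.1 tilt [ 0.001  0.001 -1.   ] F [ 1.2  0.1 -0.2] w 0.999 q7 0.68
(array([ -3.18, -16.04,   0.09]), 'turn', np.float64(0.02))
```

Emit:
move_arm --pt "-3.2 -16 0" --pt "-3.2 -16 0" --pt "-3.2 -16 0" --pt "-3.2 -16 0" --pt "-3.2 -16 0" --turn '[0, 0, 0, 0, 0]' --jaw '[1, 1, 1, 1, 1]'

```text
time: 1.65
position: [0.4153, 0.1668, 0.2229]
tool_rot: [-0.002, 3.141, 0.001]
ft_force: [1.8, -1.0, 0.8]
grip_width: 0.999
```

Emit:
move_arm --pt "-1.6 -8.3 0" --pt "-1.6 -8.3 0" --pt "-1.6 -8.3 0" --pt "-1.6 -8.3 0" --pt "-1.6 -8.3 0" --turn '[0, 0, 0, 0, 0]' --jaw '[1, 1, 1, 1, 1]'

```text
time: 2.15
position: [0.4629, -0.0787, 0.2231]
tool_rot: [-0.003, 3.14, 0.001]
ft_force: [0.9, 0.8, -0.6]
grip_width: 1.002
```

```bash
python3 - <<'E'
from h import *
st(); i=ctrl.camera_info("wrist"); im=ctrl.get_image("wrist"); cv2.imwrite("pics/w1.png",im[:,:,::-1])
E_=np.array(i["extrinsics"]); print("cam at",-E_[:3,:3].T@E_[:3,3],i["intrinsics"][0])
for n,z in dict(salt_shaker_mid=.074,kitchen_timer_mid=.045).items():
    for m in ctrl.masks_of("wrist",n)[:2]: print(n,m["confidence"],m["rect"],shape("wrist",m["region"],z,i))
print(go(.463,-.069,.22,90))
E
```

```text
t 2.15 p [ 0.4629 -0.0787  0.2231] jaw yaw 90.1 tilt [ 0.002  0.001 -1.   ] F [ 0.9  0.8 -0.6] w 1.002 q7 1.64
cam at [ 0.39076662 -0.07873968  0.38498365] [339.9125588    0.         317.80782446]
salt_shaker_mid 0.97 [323.8, 213.8, 39.0, 48.7] (array([455.6, -73.9], dtype=float32), array([36.3, 45.8], dtype=float32), 1.2)
kitchen_timer_mid 0.91 [324.1, 346.9, 56.8, 32.4] (array([619.3, -68.5], dtype=float32), array([60.2, 40.5], dtype=float32), 90.0)
(array([-0.  ,  0.38,  0.1 ]), 'turn', np.float64(-0.07))
```

View pics/w1.png

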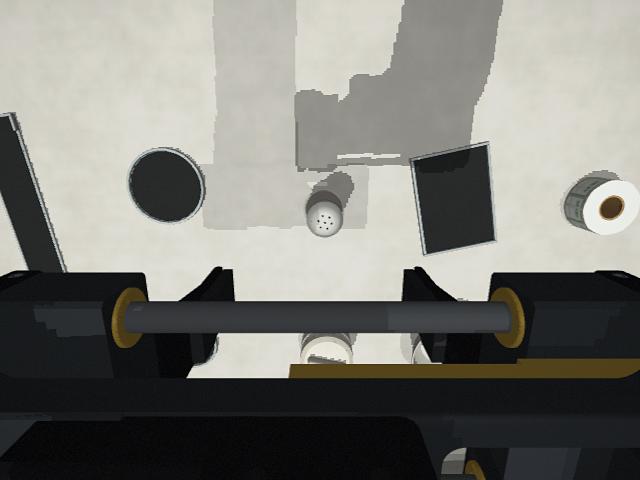

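The wrist view has the shaker dome at (324,218) and the timer partly hidden at (325,348). Both round trays and the rect tray show fully.

```bash
python3 - <<'E'
from h import *
i=ctrl.camera_info("wrist"); print("shaker",toworld("wrist",[[324,218]],.086,i))
im=cv2.imread("pics/w1.png"); d=((im.max(2)<50)&(np.arange(480)[:,None]<262)).astype(np.uint8)
n,lab,s,c=cv2.connectedComponentsWithStats(d)
for k in range(1,n):
    if s[k][4]>2000: print(c[k].round(),s[k][4],shape("wrist",lab==k,.003,i))
print(go(.463,-.073,.04,90))
E
```

```text
shaker [[ 0.45805752 -0.07443912  0.086     ]]
[ 23. 199.] 4073 (array([ 447.1, -417.1], dtype=float32), array([ 38.8, 164.8], dtype=float32), 5.8)
[455. 199.] 6602 (array([457.9,  75.6], dtype=float32), array([ 79.3, 109.7], dtype=float32), 11.9)
[166. 186.] 3714 (array([ 439.9, -250.7], dtype=float32), array([76.5, 76.9], dtype=float32), 42.2)
(array([0.  , 0.24, 6.1 ]), 'turn', np.float64(-0.07))
```

Emit:
move_arm --pt "0.1 0.2 1.6" --pt "0.1 0.2 3.2" --pt "0.1 0.2 4.8" --pt "0.1 0.2 6.0" --pt "0.1 0.2 6.0" --turn '[0, 0, 0, 0, 0]' --jaw '[1, 1, 1, 1, 1]' --grip_force 20

```text
time: 2.8
position: [0.4552, -0.069, 0.0383]
tool_rot: [0.005, -3.131, 0.001]
ft_force: [-0.0, -0.8, -0.0]
grip_width: 1.004
```

Emit:
move_arm --pt "0 0 0" --pt "0 0 0" --pt "0 0 0" --pt "0 0 0" --pt "0 0 0" --turn '[0, 0, 0, 0, 0]' --jaw '[-1, -1, -1, -1, -1]'

```text
time: 3.3
position: [0.4605, -0.0705, 0.0435]
tool_rot: [-0.003, 3.14, 0.001]
ft_force: [-0.1, 0.7, -0.1]
grip_width: 0.629
```

```bash
python3 -c "
from h import *
st(); print(go(.642,-.240,.12,90))"
```

```text
t 3.3 p [ 0.4605 -0.0705  0.0435] jaw yaw 90.1 tilt [ 0.002  0.001 -1.   ] F [-0.1  0.7 -0.1] w 0.629 q7 1.74
(array([-6.04, -5.66, -2.54]), 'turn', np.float64(0.02))
```

Emit:
move_arm --pt "0 0 0" --pt "0 0 0" --pt "0 0 0" --pt "0 0 0" --pt "0 0 0" --turn '[0, 0, 0, 0, 0]' --jaw '[-1, -1, -1, -1, -1]'

```text
time: 3.8
position: [0.4599, -0.0708, 0.0427]
tool_rot: [-0.002, 3.141, -0.0]
ft_force: [-0.2, -1.0, 2.4]
grip_width: 0.427
```

Emit:
move_arm --pt "0 0 -0.5" --pt "0 0 -1.2" --pt "0 0 -2" --pt "0 0 -2" --pt "0 0 -2" --turn '[0, 0, 0, 0, 0]' --jaw '[-1, -1, -1, -1, -1]'

```text
time: 4.3
position: [0.4597, -0.0704, 0.1023]
tool_rot: [-0.003, 3.141, 0.001]
ft_force: [-0.5, -0.7, -1.8]
grip_width: 0.426
```

```bash
python3 -c "
from h import *
st(); print(go(.642,-.240,.105,90))
i=ctrl.camera_info('wrist'); im=ctrl.get_image('wrist'); cv2.imwrite('pics/w2.png',im[:,:,::-1])"
```

```text
t 4.3 p [ 0.4597 -0.0704  0.1023] jaw yaw 90.1 tilt [ 0.     0.001 -1.   ] F [-0.5 -0.7 -1.8] w 0.426 q7 1.68
(array([-6.07, -5.67, -0.09]), 'turn', np.float64(0.02))
```

View pics/w2.png

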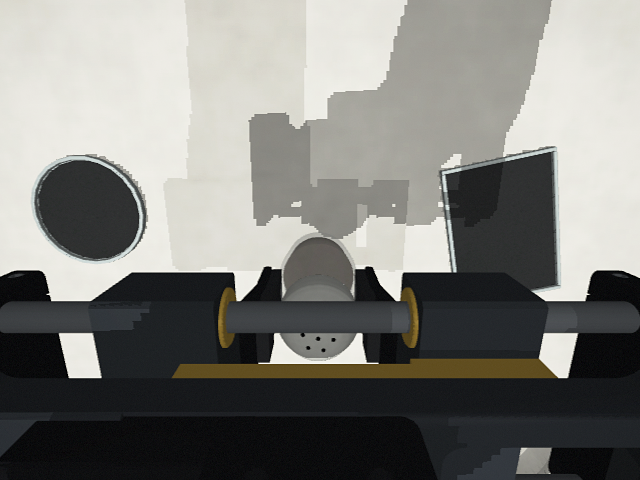

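The shaker is held and lifted upright at (318,320).

Emit:
move_arm --pt "-6.1 -5.7 -0.2" --pt "-6.1 -5.7 -0.2" --pt "-6.1 -5.7 -0.2" --pt "-6.1 -5.7 -0.2" --pt "-6.1 -5.7 -0.2" --turn '[0, 0, 0, 0, 0]' --jaw '[-1, -1, -1, -1, -1]'

```text
time: 4.85
position: [0.6431, -0.2416, 0.1059]
tool_rot: [0.004, -3.138, -0.001]
ft_force: [0.3, -0.3, -0.2]
grip_width: 0.426
```

```bash
python3 -c "
from h import *
st(); print(go(.642,-.240,.047,90))"
```

```text
t 4.85 p [ 0.6431 -0.2416  0.1059] jaw yaw 90.1 tilt [-0.003  0.001 -1.   ] F [ 0.3 -0.3 -0.2] w 0.426 q7 2.12
(array([0.03, 0.05, 1.96]), 'turn', np.float64(0.03))
```

Emit:
move_arm --pt "0 0 1.0" --pt "0 0 1.7" --pt "0 0 1.9" --pt "0 0 1.95" --pt "0 0 1.95" --turn '[0, 0, 0, 0, 0]' --jaw '[-1, -1, -1, -1, -1]'

```text
time: 5.35
position: [0.6428, -0.2409, 0.0503]
tool_rot: [-0.003, 3.141, -0.0]
ft_force: [0.0, 0.1, -0.9]
grip_width: 0.425
```

Emit:
move_arm --pt "0 0 0" --pt "0 0 0" --pt "0 0 0" --pt "0 0 0" --pt "0 0 0" --turn '[0, 0, 0, 0, 0]' --jaw '[0.6, 0.6, 0.6, 0.6, 0.6]'

```text
time: 5.85
position: [0.6428, -0.241, 0.0504]
tool_rot: [-0.003, 3.141, 0.0]
ft_force: [-0.6, 0.1, -0.1]
grip_width: 0.766
```

Emit:
move_arm --pt "0 0 -1" --pt "0 0 -2.5" --pt "0 0 -4" --pt "0 0 -4" --pt "0 0 -4" --turn '[0, 0, 0, 0, 0]' --jaw '[1, 1, 1, 1, 1]'

```text
time: 6.35
position: [0.6434, -0.2415, 0.1717]
tool_rot: [-0.002, 3.139, -0.001]
ft_force: [-0.0, 0.6, -1.0]
grip_width: 0.996
```

```bash
python3 -c "
from h import *
st(); print(go(.636,-.068,.17,90))
im=ctrl.get_image('wrist'); cv2.imwrite('pics/w3.png',im[:,:,::-1])"
```

```text
t 6.35 p [ 0.6434 -0.2415  0.1717] jaw yaw 90.1 tilt [ 0.003 -0.001 -1.   ] F [-0.   0.6 -1. ] w 0.996 q7 2.1
(array([0.24, 5.78, 0.05]), 'turn', np.float64(0.02))
```

View pics/w3.png

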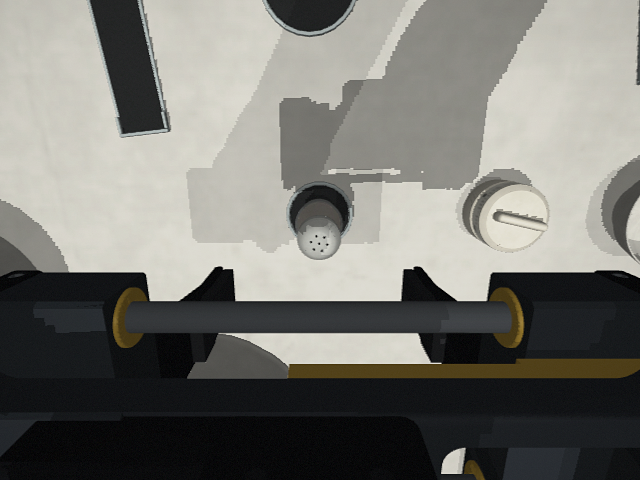

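Shaker stands in the small tray (320,225), upright and released. The timer's top face is at about (515,217).

```bash
python3 -c "
from h import *
i=ctrl.camera_info('wrist')
for m in ctrl.masks_of('wrist','kitchen_timer_mid')[:1]: print(m['rect'],m['confidence'],shape('wrist',m['region'],.045,i))
print(toworld('wrist',[[515,217]],.045,i), toworld('wrist',[[319,238]],.087,i),toworld('wrist',[[320,211]],.004,i))"
```

```text
[504.8, 215.4, 87.7, 72.7] 0.92 (array([631.1, -78.5], dtype=float32), array([61.5, 77.1], dtype=float32), 57.9)
[[ 0.63376638 -0.070174    0.045     ]] [[ 0.64075637 -0.23959503  0.087     ]] [[ 0.6369591  -0.23826161  0.004     ]]
```

Emit:
move_arm --pt "0.2 5.8 0" --pt "0.2 5.8 0" --pt "0.2 5.8 0" --pt "0.2 5.8 0" --pt "0.2 5.8 0" --turn '[0, 0, 0, 0, 0]' --jaw '[1, 1, 1, 1, 1]'

```text
time: 6.95
position: [0.6357, -0.0596, 0.1676]
tool_rot: [0.017, -3.138, -0.005]
ft_force: [0.1, -0.4, -0.5]
grip_width: 0.999
```

```bash
python3 -c "
from h import *
i=ctrl.camera_info('wrist');ctrl.get_image('wrist')
for m in ctrl.masks_of('wrist','kitchen_timer_mid')[:1]: print(m['rect'],m['confidence'],shape('wrist',m['region'],.045,i))
st();print(go(.636,-.068,.012,90))"
```

```text
[306.9, 226.3, 71.9, 70.2] 0.79 (array([634.3, -68.3], dtype=float32), array([60.7, 63.9], dtype=float32), 0.6)
t 7.05 p [ 0.6355 -0.0665  0.1685] jaw yaw 90.2 tilt [-0.003 -0.001 -1.   ] F [-0.5 -1.2  0.5] w 1.002 q7 1.81
(array([-0.03, -0.05,  5.22]), 'turn', np.float64(0.04))
```

Emit:
move_arm --pt "0 -0.05 1.5" --pt "0 -0.05 3" --pt "0 -0.05 4.4" --pt "0 -0.05 5.1" --pt "0 -0.05 5.1" --turn '[0, 0, 0, 0, 0]' --jaw '[1, 1, 1, 1, 1]'

```text
time: 7.55
position: [0.6324, -0.0709, 0.0125]
tool_rot: [-0.003, -3.133, 0.002]
ft_force: [-0.2, 0.5, -0.2]
grip_width: 1.0
```

Emit:
move_arm --pt "0 0 0" --pt "0 0 0" --pt "0 0 0" --pt "0 0 0" --pt "0 0 0" --turn '[0, 0, 0, 0, 0]' --jaw '[-1, -1, -1, -1, -1]'

```text
time: 8.05
position: [0.6374, -0.0686, 0.0185]
tool_rot: [-0.003, 3.139, 0.0]
ft_force: [0.0, 0.4, 4.0]
grip_width: 0.711
```

```bash
python3 -c "
from h import *
st();print(go(.441,-.249,.12,90))"
```

```text
t 8.05 p [ 0.6374 -0.0686  0.0185] jaw yaw 90.1 tilt [ 0.002  0.    -1.   ] F [0.  0.4 4. ] w 0.711 q7 1.88
(array([ 6.55, -6.  , -3.4 ]), 'turn', np.float64(0.02))
```

Emit:
move_arm --pt "0 0 0" --pt "0 0 0" --pt "0 0 -0.6" --pt "0 0 -1.4" --pt "0 0 -2" --turn '[0, 0, 0, 0, 0]' --jaw '[-1, -1, -1, -1, -1]'

```text
time: 8.55
position: [0.6365, -0.0686, 0.0789]
tool_rot: [-0.002, 3.141, -0.0]
ft_force: [0.4, -0.2, -0.5]
grip_width: 0.712
```

Emit:
move_arm --pt "6.5 -6 0" --pt "6.5 -6 0" --pt "6.5 -6 0" --pt "6.5 -6 0" --pt "6.5 -6 0" --turn '[0, 0, 0, 0, 0]' --jaw '[-1, -1, -1, -1, -1]'

```text
time: 9.05
position: [0.4513, -0.2394, 0.0777]
tool_rot: [-0.003, 3.141, 0.001]
ft_force: [0.8, -1.2, -1.4]
grip_width: 0.709
```

```bash
python3 -c "
from h import *
st();print(go(.441,-.249,.022,90))"
```

```text
t 9.05 p [ 0.4513 -0.2394  0.0777] jaw yaw 90.1 tilt [ 0.001  0.001 -1.   ] F [ 0.8 -1.2 -1.4] w 0.709 q7 2.14
(array([ 0.35, -0.32,  1.86]), 'turn', np.float64(0.02))
```

Emit:
move_arm --pt "0.3 -0.3 0.6" --pt "0.3 -0.3 1.3" --pt "0.3 -0.3 1.7" --pt "0.3 -0.3 1.85" --pt "0.3 -0.3 1.85" --turn '[0, 0, 0, 0, 0]' --jaw '[-1, -1, -1, -1, -1]'

```text
time: 9.55
position: [0.4443, -0.2471, 0.0218]
tool_rot: [0.004, -3.141, -0.0]
ft_force: [1.2, 0.7, -1.3]
grip_width: 0.709
```

Emit:
move_arm --pt "0 0 0" --pt "0 0 0" --pt "0 0 0" --pt "0 0 0" --pt "0 0 0" --turn '[0, 0, 0, 0, 0]' --jaw '[1, 1, 1, 1, 1]'

```text
time: 10.05
position: [0.4441, -0.2473, 0.0217]
tool_rot: [-0.003, 3.141, 0.0]
ft_force: [-0.2, 0.6, -0.5]
grip_width: 0.992
```

Emit:
move_arm --pt "0 0 -1" --pt "0 0 -2.5" --pt "0 0 -4" --pt "0 0 -5" --pt "0 0 -5" --turn '[0, 0, 0, 0, 0]' --jaw '[1, 1, 1, 1, 1]'

```text
time: 10.55
position: [0.4468, -0.2488, 0.1761]
tool_rot: [-0.002, 3.133, -0.002]
ft_force: [-0.8, -0.5, -0.6]
grip_width: 0.999
```

```bash
python3 -c "
from h import *
st(); print(go(.641,.241,.17,6.6),go(.641,.241,.17,90))
im=ctrl.get_image('wrist'); cv2.imwrite('pics/w4.png',im[:,:,::-1])"
```

```text
t 10.55 p [ 0.4468 -0.2488  0.1761] jaw yaw 90.1 tilt [ 0.009 -0.002 -1.   ] F [-0.8 -0.5 -0.6] w 0.999 q7 2.07
(array([-6.5 , 16.32,  0.24]), 'turn', np.float64(16.7)) (array([-6.5 , 16.32,  0.24]), 'turn', np.float64(0.02))
```

View pics/w4.png

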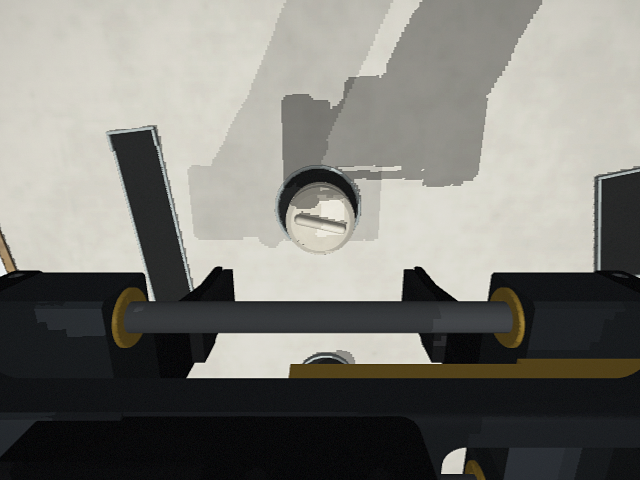

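Timer sits inside the large tray at (320,217), with the lip visible around its back edge. Next is the box.

Emit:
move_arm --pt "-6.5 16.3 0" --pt "-6.5 16.3 0" --pt "-6.5 16.3 0" --pt "-6.5 16.3 0" --pt "-6.5 16.3 0" --turn '[0, 0, 0, 0, 0]' --jaw '[1, 1, 1, 1, 1]'

```text
time: 11.1
position: [0.5356, -0.0131, 0.1699]
tool_rot: [0.002, -3.139, -0.0]
ft_force: [0.4, -1.0, -0.5]
grip_width: 0.999
```

Emit:
move_arm --pt "-3.4 8.6 0" --pt "-3.4 8.6 0" --pt "-3.4 8.6 0" --pt "-3.4 8.6 0" --pt "-3.4 8.6 0" --turn '[-1.4, -1.4, -1.4, -1.4, -1.4]' --jaw '[1, 1, 1, 1, 1]'

```text
time: 11.6
position: [0.6273, 0.2192, 0.1692]
tool_rot: [0.194, -3.133, 0.001]
ft_force: [0.5, 0.1, -0.2]
grip_width: 0.998
```

```bash
python3 -c "
from h import *
st(); i=ctrl.camera_info('wrist')
im=ctrl.get_image('wrist'); cv2.imwrite('pics/w5.png',im[:,:,::-1])
for m in ctrl.masks_of('wrist','sample_box_mid')[:2]: print(m['rect'],m['confidence'],shape('wrist',m['region'],.046,i))
print(go(.641,.241,.022,97))"
```

```text
t 11.6 p [0.6273 0.2192 0.1692] jaw yaw 97.1 tilt [-0.003 -0.001 -1.   ] F [ 0.5  0.1 -0.2] w 0.998 q7 1.44
[344.9, 241.8, 84.0, 114.1] 0.81 (array([640.4, 242.3], dtype=float32), array([ 69.9, 101.6], dtype=float32), 7.1)
[497.4, 259.6, 104.4, 79.4] 0.68 (array([638. , 379.3], dtype=float32), array([71. , 74.4], dtype=float32), 43.9)
(array([-0.57,  0.36,  4.85]), 'turn', np.float64(0.14))
```

View pics/w5.png

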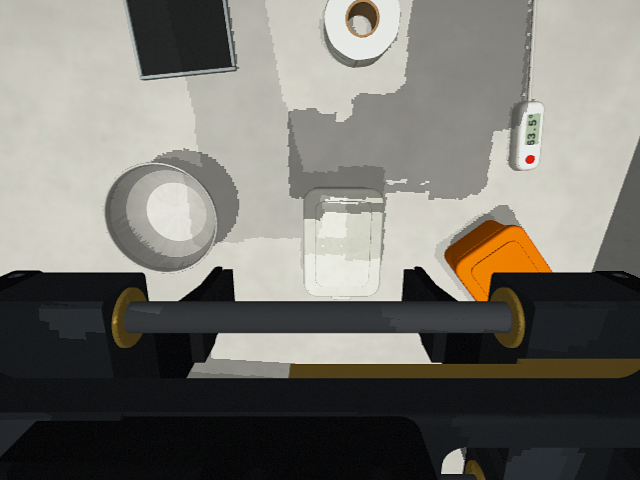

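White box at (344,242) matches the top view, 640/242 mm, yaw 7°. Orange decoy at (500,260); thermometer head at (528,137).

Emit:
move_arm --pt "-0.55 0.4 0.8" --pt "-0.55 0.4 2.0" --pt "-0.55 0.4 3.4" --pt "-0.55 0.4 4.6" --pt "-0.55 0.4 4.8" --turn '[0, 0, 0, 0, 0]' --jaw '[1, 1, 1, 1, 1]'

```text
time: 12.2
position: [0.6418, 0.2497, 0.0345]
tool_rot: [-0.207, 3.131, 0.039]
ft_force: [0.1, 8.0, 7.3]
grip_width: 0.998
```

Emit:
move_arm --pt "0 0 0" --pt "0 0 0" --pt "0 0 0" --pt "0 0 0" --pt "0 0 0" --turn '[0, 0, 0, 0, 0]' --jaw '[-1, -1, -1, -1, -1]'

```text
time: 12.7
position: [0.6422, 0.2313, 0.0281]
tool_rot: [0.192, -3.134, -0.001]
ft_force: [-3.8, 1.9, 10.5]
grip_width: 0.778
```

```bash
python3 -c "
from h import *
st();print(go(.457,.0765,.1,102.4))
i=ctrl.camera_info('wrist')
im=ctrl.get_image('wrist')
for m in ctrl.masks_of('wrist','sample_box_mid')[:1]: print(m['rect'],m['confidence'],shape('wrist',m['region'],.046,i))
"
```

```text
t 12.7 p [0.6422 0.2313 0.0281] jaw yaw 97.0 tilt [-0.002  0.001 -1.   ] F [-3.8  1.9 10.5] w 0.778 q7 1.47
(array([ 6.76, -4.37, -2.39]), 'turn', np.float64(-1.08))
[593.2, 265.7, 86.4, 40.6] 0.81 (array([610.5, 355.3], dtype=float32), array([19. , 40.3], dtype=float32), 78.1)
```

```bash
python3 -c "
from h import *
st()
im=ctrl.get_image('wrist'); cv2.imwrite('pics/w6.png',im[:,:,::-1])
"
```

```text
t 12.8 p [0.6422 0.2313 0.0281] jaw yaw 97.0 tilt [-0.002  0.001 -1.   ] F [-4.3  2.3  9.9] w 0.779 q7 1.47
```

View pics/w6.png

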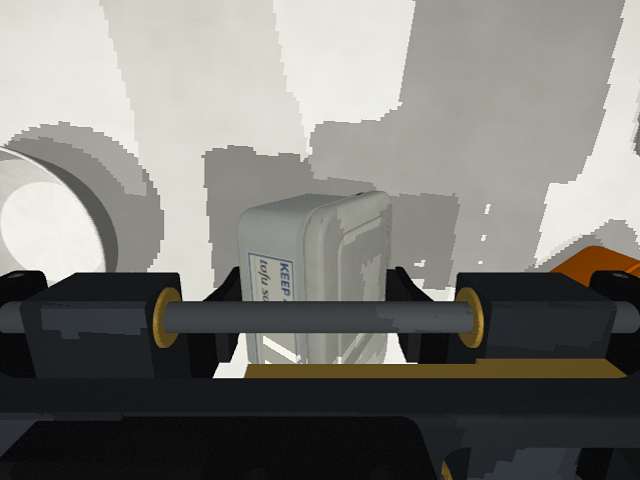

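The box is tipped in the grip: the left (−y) side with its label is raised at (265,310). The arm was still swinging when I measured, so I came down about 11 mm off centre. I'll open and re-grasp.

Emit:
move_arm --pt "0 0 0" --pt "0 0 0" --pt "0 0 0" --pt "0 0 0" --pt "0 0 0" --turn '[0, 0, 0, 0, 0]' --jaw '[1, 1, 1, 1, 1]'

```text
time: 13.35
position: [0.6425, 0.2308, 0.027]
tool_rot: [0.193, -3.135, 0.001]
ft_force: [0.7, 0.6, -0.3]
grip_width: 0.992
```

```bash
python3 -c "
from h import *
st()
im=ctrl.get_image('wrist'); cv2.imwrite('pics/w7.png',im[:,:,::-1])
"
```

```text
t 13.35 p [0.6425 0.2308 0.027 ] jaw yaw 97.1 tilt [-0.001 -0.001 -1.   ] F [ 0.7  0.6 -0.3] w 0.992 q7 1.47
```

View pics/w7.png

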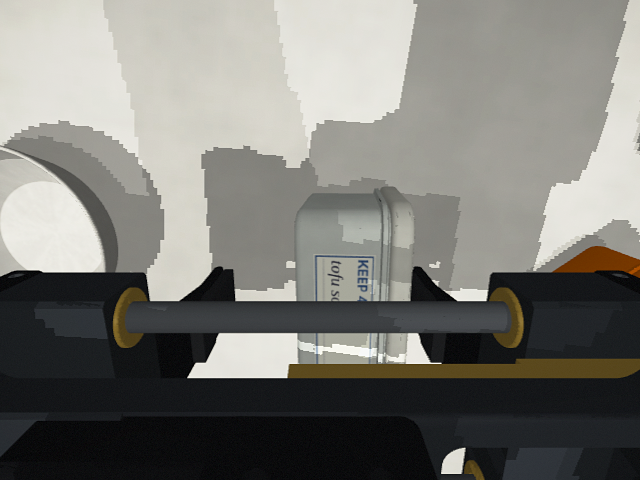

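The box has tipped onto its side: label side up at (340,280), lid facing +y (395,280). I'll lift clear, measure it, and tip it back by pushing high on the lid with closed fingers.

Emit:
move_arm --pt "0 0 -0.8" --pt "0 0 -2" --pt "0 0 -3.4" --pt "0 0 -4.8" --pt "0 0 -4.8" --turn '[0, 0, 0, 0, 0]' --jaw '[1, 1, 1, 1, -1]'

```text
time: 13.9
position: [0.6466, 0.2323, 0.1794]
tool_rot: [-0.193, 3.124, 0.006]
ft_force: [1.6, 0.4, 0.9]
grip_width: 0.968
```

Emit:
move_arm --pt "0 0 0" --pt "0 0 0" --pt "0 0 0" --turn '[0, 0, 0]' --jaw '[-1, -1, -1]'

```text
time: 14.2
position: [0.6416, 0.2313, 0.1696]
tool_rot: [0.194, -3.133, 0.002]
ft_force: [-0.4, -0.1, -0.5]
grip_width: 0.724
```

```bash
python3 -c "
from h import *
st(); i=ctrl.camera_info('wrist')
im=ctrl.get_image('wrist'); cv2.imwrite('pics/w8.png',im[:,:,::-1])
for m in ctrl.masks_of('wrist','sample_box_mid')[:2]: print(m['rect'],m['confidence'],shape('wrist',m['region'],.064,i))
"
```

```text
t 14.2 p [0.6416 0.2313 0.1696] jaw yaw 97.1 tilt [-0.003 -0.001 -1.   ] F [-0.4 -0.1 -0.5] w 0.724 q7 1.44
[334.3, 227.7, 59.0, 121.3] 0.78 (array([638.1, 244.7], dtype=float32), array([46.7, 99.9], dtype=float32), 7.6)
[492.1, 237.5, 115.9, 66.8] 0.77 (array([642.9, 377.8], dtype=float32), array([65.1, 89.5], dtype=float32), 46.0)
```

View pics/w8.png

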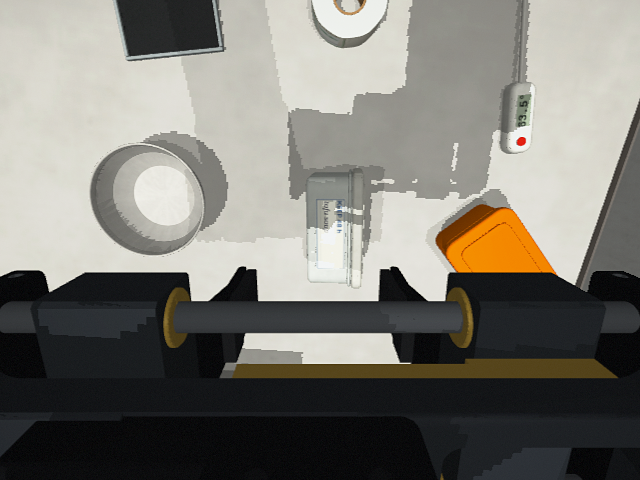

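Box on its side, centred at (335,228), 638/245 mm, yaw 7.6°.

Emit:
move_arm --pt "0 1 0" --pt "0 2.1 0" --pt "0 2.1 0" --pt "0 2.1 0" --pt "0 2.1 0" --turn '[0, 0, 0, 0, 0]' --jaw '[-1, -1, -1, -1, -1]'

```text
time: 14.8
position: [0.6351, 0.2926, 0.1711]
tool_rot: [0.192, -3.135, 0.002]
ft_force: [-0.3, -1.3, 0.4]
grip_width: 0.171
```

Emit:
move_arm --pt "0 0 0" --pt "0 0 0" --pt "0 0 0" --pt "0 0 0" --pt "0 0 0" --turn '[0, 0, 0, 0, 0]' --jaw '[-1, -1, -1, -1, -1]'

```text
time: 15.3
position: [0.6349, 0.294, 0.1717]
tool_rot: [-0.194, 3.135, 0.0]
ft_force: [-0.6, -0.3, 0.7]
grip_width: 0.005
```

Emit:
move_arm --pt "0 0 1.2" --pt "0 0 2.4" --pt "0 0 3.3" --pt "0 0 3.7" --pt "0 0 3.7" --turn '[0, 0, 0, 0, 0]' --jaw '[-1, -1, -1, -1, -1]'

```text
time: 15.8
position: [0.6337, 0.2936, 0.0586]
tool_rot: [0.194, -3.132, 0.002]
ft_force: [0.0, -0.6, -0.3]
grip_width: 0.009
```

Emit:
move_arm --pt "0 -0.2 0" --pt "0 -0.4 0" --pt "0 -0.6 0" --pt "0 -0.8 0" --pt "0 -1.0 0" --turn '[0, 0, 0, 0, 0]' --jaw '[-1, -1, -1, -1, -1]'

```text
time: 16.3
position: [0.6391, 0.2641, 0.0615]
tool_rot: [-0.194, 3.134, 0.002]
ft_force: [1.0, 0.7, 0.8]
grip_width: 0.004
```

```bash
python3 -c "
from h import *
st()
im=ctrl.get_image('wrist'); cv2.imwrite('pics/w9.png',im[:,:,::-1])
"
```

```text
t 16.3 p [0.6391 0.2641 0.0615] jaw yaw 97.1 tilt [ 0.001  0.001 -1.   ] F [1.  0.7 0.8] w 0.004 q7 1.41
```

View pics/w9.png

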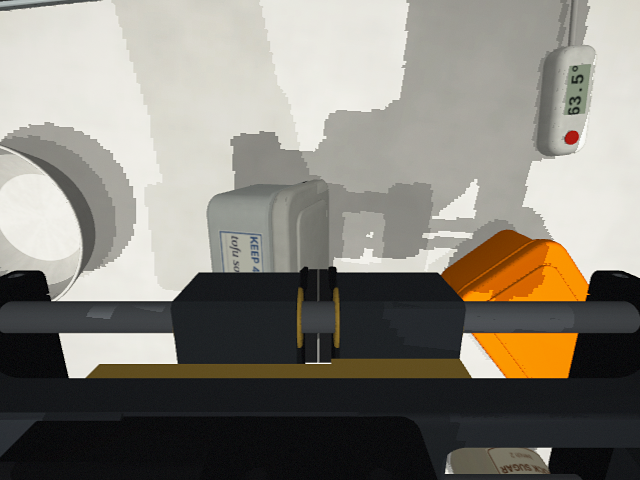

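It is tipping: more of the lid now shows at (305,240). Keep pushing.

Emit:
move_arm --pt "0 -0.2 0" --pt "0 -0.4 0" --pt "0 -0.6 0" --pt "0 -0.8 0" --pt "0 -0.9 0" --turn '[0, 0, 0, 0, 0]' --jaw '[-1, -1, -1, -1, -1]'

```text
time: 16.85
position: [0.642, 0.236, 0.0604]
tool_rot: [0.192, -3.135, 0.001]
ft_force: [0.3, -0.2, 0.3]
grip_width: 0.004
```

Emit:
move_arm --pt "0 0.5 -1" --pt "0 0.5 -2.5" --pt "0 0.5 -3.7" --pt "0 0.5 -3.7" --pt "0 0.5 -3.7" --turn '[0, 0, 0, 0, 0]' --jaw '[-1, 1, 1, 1, 1]'

```text
time: 17.35
position: [0.6406, 0.2524, 0.1727]
tool_rot: [-0.194, 3.134, 0.001]
ft_force: [-0.4, -0.5, -0.5]
grip_width: 0.281
```

```bash
python3 -c "
from h import *
st(); i=ctrl.camera_info('wrist')
im=ctrl.get_image('wrist'); cv2.imwrite('pics/w10.png',im[:,:,::-1])
for m in ctrl.masks_of('wrist','sample_box_mid')[:2]: print(m['rect'],m['confidence'],shape('wrist',m['region'],.046,i))
"
```

```text
t 17.35 p [0.6406 0.2524 0.1727] jaw yaw 97.1 tilt [ 0.002  0.001 -1.   ] F [-0.4 -0.5 -0.5] w 0.281 q7 1.4
[251.7, 223.5, 82.9, 120.8] 0.96 (array([647.9, 194.6], dtype=float32), array([ 69.7, 102.1], dtype=float32), 8.3)
[472.4, 247.8, 118.6, 96.7] 0.7 (array([653.9, 395.9], dtype=float32), array([ 68.8, 111.4], dtype=float32), 46.4)
```

View pics/w10.png

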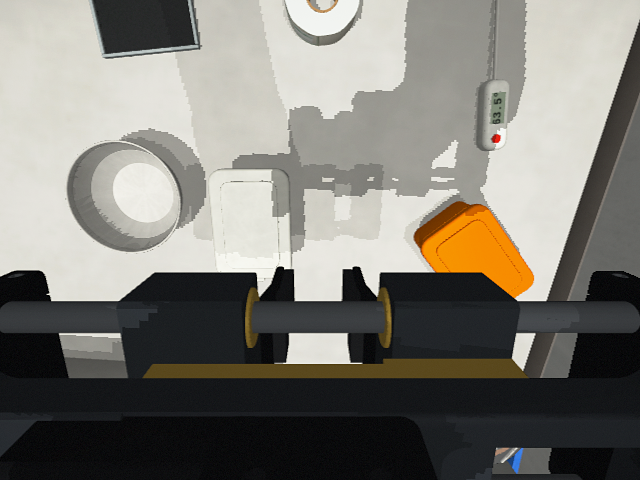

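The box is upright again at (250,222), 648/195 mm, yaw 8.3°. It is close to the bowl, so I'll grip 20 mm toward its far end with the jaws part open.

```bash
python3 -c "
from h import *
st();print(go(.668,.1975,.11,98.3))"
```

```text
t 17.45 p [0.6392 0.2521 0.17  ] jaw yaw 97.1 tilt [-0.002 -0.001 -1.   ] F [ 0.4 -0.5 -0.7] w 0.377 q7 1.4
(array([-0.73, -1.92,  2.  ]), 'turn', np.float64(-0.24))
```

Emit:
move_arm --pt "-0.4 -1 1" --pt "-0.7 -1.9 2" --pt "-0.7 -1.9 2" --pt "-0.7 -1.9 2" --pt "-0.7 -1.9 2" --turn '[-0.25, -0.25, -0.25, -0.25, -0.25]' --jaw '[0.84, 0.84, 0.84, 0.84, 0.84]'

```text
time: 17.95
position: [0.6675, 0.1997, 0.1112]
tool_rot: [0.23, -3.132, -0.001]
ft_force: [1.2, -0.2, 0.4]
grip_width: 0.831
```

Emit:
move_arm --pt "0 0 0" --pt "0 0 0" --pt "0 0 0" --pt "0 0 0" --pt "0 0 0" --turn '[0, 0, 0, 0, 0]' --jaw '[0.84, 0.84, 0.84, 0.84, 0.84]'

```text
time: 18.45
position: [0.668, 0.1986, 0.1118]
tool_rot: [-0.229, 3.133, 0.0]
ft_force: [0.4, 0.3, -0.3]
grip_width: 0.917
```

```bash
python3 -c "
from h import *
i=ctrl.camera_info('wrist')
im=ctrl.get_image('wrist'); cv2.imwrite('pics/w11.png',im[:,:,::-1])
for m in ctrl.masks_of('wrist','sample_box_mid')[:1]: print(m['rect'],m['confidence'],shape('wrist',m['region'],.046,i))
for m in ctrl.masks_of('wrist','steel_bowl_mid')[:1]: print(m['rect'],m['confidence'],shape('wrist',m['region'],.042,i))
st();print(go(.668,.1975,.023,98.3))"
```

```text
[315.0, 215.7, 104.7, 147.8] 0.77 (array([648.9, 193.9], dtype=float32), array([ 68.9, 101.8], dtype=float32), 7.6)
[153.6, 176.5, 149.2, 146.4] 0.84 (array([638.5,  81.6], dtype=float32), array([98.7, 99. ], dtype=float32), 4.2)
t 18.6 p [0.6679 0.1984 0.1116] jaw yaw 98.3 tilt [ 0.  0. -1.] F [ 0.3 -0.5 -1. ] w 0.919 q7 1.53
(array([ 0.  , -0.03,  2.95]), 'turn', np.float64(0.01))
```

Emit:
move_arm --pt "0 -0.05 0.5" --pt "0 -0.05 1.1" --pt "0 -0.05 1.8" --pt "0 -0.05 2.5" --pt "0 -0.05 2.9" --turn '[0, 0, 0, 0, 0]' --jaw '[0.84, 0.84, 0.84, 0.84, 0.84]' --grip_force 30

```text
time: 19.1
position: [0.6664, 0.1963, 0.0213]
tool_rot: [0.228, -3.13, 0.002]
ft_force: [-0.2, 0.2, -1.6]
grip_width: 0.92
```

```bash
python3 -c "
from h import *
st()"
```

```text
t 19.1 p [0.6664 0.1963 0.0213] jaw yaw 98.3 tilt [-0.004 -0.001 -1.   ] F [-0.2  0.2 -1.6] w 0.92 q7 1.56
```

No contact force on the way down. Closing and lifting.

Emit:
move_arm --pt "0 0 0" --pt "0 0 0" --pt "0 0 0" --pt "0 0 0" --pt "0 0 0" --turn '[0, 0, 0, 0, 0]' --jaw '[-1, -1, -1, -1, -1]'

```text
time: 19.6
position: [0.6685, 0.1971, 0.0252]
tool_rot: [-0.228, 3.132, 0.001]
ft_force: [0.0, -0.4, -1.4]
grip_width: 0.791
```

Emit:
move_arm --pt "0 0 -0.3" --pt "0 0 -0.8" --pt "0 0 -1.6" --pt "0 0 -2.3" --pt "0 0 -2.3" --turn '[0, 0, 0, 0, 0]' --jaw '[-1, -1, -1, -1, -1]'

```text
time: 20.1
position: [0.6712, 0.1975, 0.099]
tool_rot: [-0.228, 3.125, 0.004]
ft_force: [0.0, 0.5, -1.4]
grip_width: 0.787
```

```bash
python3 -c "
from h import *
i=ctrl.camera_info('wrist')
im=ctrl.get_image('wrist'); cv2.imwrite('pics/w12.png',im[:,:,::-1])
for m in ctrl.masks_of('wrist','sample_box_mid')[:1]: print(m['rect'],m['confidence'],shape('wrist',m['region'],.046+.069,i))
st();print(go(.457+.0195,.0765+.0042,.09,102.4))"
```

```text
[320.5, 253.3, 164.0, 222.7] 0.9 (array([636.6, 192.9], dtype=float32), array([70.2, 71.1], dtype=float32), 7.6)
t 20.2 p [0.6686 0.1971 0.0946] jaw yaw 98.3 tilt [ 0.002  0.001 -1.   ] F [-0.6 -0.1 -2.3] w 0.789 q7 1.54
(array([ 6.9 , -2.91,  0.14]), 'turn', np.float64(-0.81))
```

View pics/w12.png

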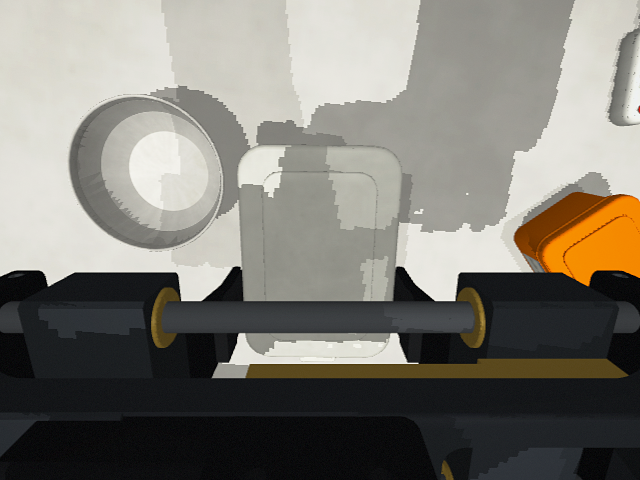

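Box held level (320,253). Halfway to the tray I'll stop and measure the tray again, since the fit lengthwise is ±3.5 mm.

Emit:
move_arm --pt "1.2 -0.5 0" --pt "2.6 -1.2 0" --pt "3.6 -1.6 0" --pt "3.6 -1.6 0" --pt "3.6 -1.6 0" --turn '[-0.8, -0.8, -0.8, -0.8, -0.8]' --jaw '[-1, -1, -1, -1, -1]'

```text
time: 20.7
position: [0.5675, 0.1337, 0.0929]
tool_rot: [0.337, -3.123, -0.001]
ft_force: [0.1, -0.2, -1.7]
grip_width: 0.786
```

Emit:
move_arm --pt "0 0 0" --pt "0 0 0" --pt "0 0 0" --turn '[0, 0, 0]' --jaw '[-1, -1, -1]'

```text
time: 21.0
position: [0.5688, 0.1343, 0.0933]
tool_rot: [-0.339, 3.123, -0.001]
ft_force: [-0.5, -0.9, -1.3]
grip_width: 0.789
```

```bash
python3 -c "
from h import *
i=ctrl.camera_info('wrist')
im=ctrl.get_image('wrist'); cv2.imwrite('pics/w13.png',im[:,:,::-1])
for m in ctrl.masks_of('wrist','rect_tray_floor')[:2]: print(m['rect'],m['confidence'],shape('wrist',m['region'],.006,i))
for m in ctrl.masks_of('wrist','sample_box_mid')[:1]: print(m['rect'],m['confidence'])
d=((im.max(2)<50)&(np.arange(480)[:,None]<262)).astype(np.uint8)
n,lab,s,c=cv2.connectedComponentsWithStats(d)
for k in range(1,n):
    if s[k][4]>1500: print(c[k].round(),s[k],shape('wrist',lab==k,.003,i))
st()"
```

```text
[267.1, 77.1, 134.5, 154.2] 0.96 (array([466.9,  78.7], dtype=float32), array([86.6, 94.5], dtype=float32), 12.4)
[321.9, 252.8, 161.7, 221.2] 0.61
[268.  71.] [  207     0   123   149 16593] (array([465.1,  78.4], dtype=float32), array([79.9, 92.8], dtype=float32), 12.4)
t 21.15 p [0.5685 0.134  0.0934] jaw yaw 102.4 tilt [-0. -0. -1.] F [-0.  -0.3 -1.3] w 0.789 q7 1.62
```

View pics/w13.png

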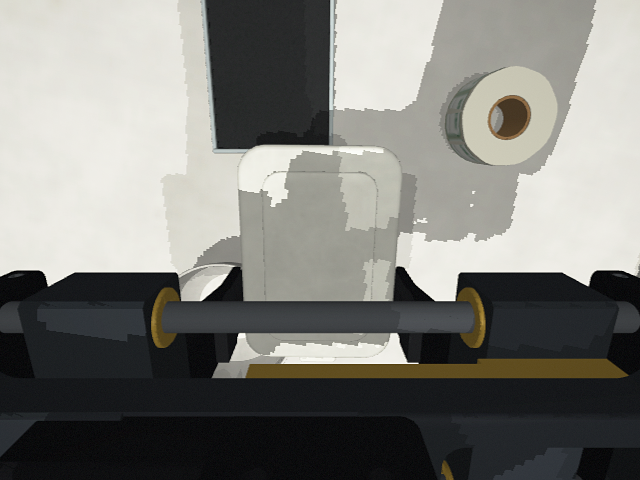

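Label roll at (508,117), tray at (268,75) with its far edge at row 150, and the box's near lid edge at (320,146).

```bash
python3 -c "
from h import *
i=ctrl.camera_info('wrist'); z=.0934-.0252+.046
a=toworld('wrist',[[320,146.5],[321,356]],z,i); print(a, np.hypot(*(a[1]-a[0])[:2]))
u=np.array([np.cos(np.radians(12.4)),np.sin(np.radians(12.4))]); s=ctrl.get_state()['position']
print('tcp along from near end',(s[:2]-a[0,:2])@u,'across mid',(s[:2]-a[0,:2])@[-u[1],u[0]])
c=np.array([.4567,.0765])
print(go(*(c+.0198*u),.06,102.4))"
```

```text
[[0.50026041 0.12002113 0.1142    ]
 [0.59482918 0.14135472 0.1142    ]] 0.09694522174827284
tcp along from near end 0.06964405675689953 across mid -0.001023141490402431
(array([ 3.39, -1.07,  1.11]), 'turn', np.float64(-0.01))
```

Emit:
move_arm --pt "1.2 -0.4 0.3" --pt "2.6 -0.8 0.8" --pt "3.4 -1.07 1.1" --pt "3.38 -1.07 1.1" --pt "3.38 -1.07 1.1" --turn '[0, 0, 0, 0, 0]' --jaw '[-1, -1, -1, -1, -1]'

```text
time: 21.65
position: [0.4766, 0.0809, 0.061]
tool_rot: [-0.337, 3.122, 0.001]
ft_force: [1.0, 0.6, -1.7]
grip_width: 0.788
```

Emit:
move_arm --pt "0 0 0" --pt "0 0 0" --pt "0 0 0" --turn '[0, 0, 0]' --jaw '[-1, -1, -1]'

```text
time: 21.95
position: [0.4769, 0.0812, 0.0609]
tool_rot: [-0.338, 3.122, -0.0]
ft_force: [-0.3, 0.4, -2.0]
grip_width: 0.788
```

```bash
python3 -c "
from h import *
st();u=np.array([np.cos(np.radians(12.4)),np.sin(np.radians(12.4))])
c=np.array([.4567,.0765]); print(go(*(c+.0203*u),.029,102.4))"
```

```text
t 21.95 p [0.4769 0.0812 0.0609] jaw yaw 102.4 tilt [ 0.001 -0.    -1.   ] F [-0.3  0.4 -2. ] w 0.788 q7 1.62
(array([ 0.02, -0.01,  1.06]), 'turn', np.float64(-0.01))
```

Emit:
move_arm --pt "0 0 0.4" --pt "0 0 0.8" --pt "0 0 1.05" --pt "0 0 1.05" --pt "0 0 1.05" --turn '[0, 0, 0, 0, 0]' --jaw '[-1, -1, -1, -1, -1]'

```text
time: 22.45
position: [0.4757, 0.0806, 0.0283]
tool_rot: [0.337, -3.122, 0.001]
ft_force: [-0.2, -0.9, -1.5]
grip_width: 0.789
```

Emit:
move_arm --pt "0 0 0" --pt "0 0 0" --pt "0 0 0" --pt "0 0 0" --turn '[0, 0, 0, 0]' --jaw '[1, 1, 1, 1]'

```text
time: 22.85
position: [0.4763, 0.0808, 0.0293]
tool_rot: [-0.338, 3.123, 0.0]
ft_force: [-0.6, 0.5, 0.2]
grip_width: 0.984
```

Emit:
move_arm --pt "0 0 -0.6" --pt "0 0 -1.6" --pt "0 0 -3" --pt "0 0 -4.3" --pt "0 0 -5" --turn '[0, 0, 0, 0, 0]' --jaw '[1, 1, 1, 1, 1]'

```text
time: 23.35
position: [0.4776, 0.081, 0.1827]
tool_rot: [-0.337, 3.118, 0.003]
ft_force: [0.3, 0.6, -0.0]
grip_width: 1.0
```

```bash
python3 -c "
from h import *
i=ctrl.camera_info('wrist')
im=ctrl.get_image('wrist'); cv2.imwrite('pics/w14.png',im[:,:,::-1])
for m in ctrl.masks_of('wrist','sample_box_mid')[:1]: print(m['rect'],m['confidence'],shape('wrist',m['region'],.049,i))
st();im=ctrl.get_image('top')
for m in ctrl.masks_of('top','thermometer_mid')[:1]: print(m['rect'],m['confidence'],shape('top',m['region'],.01))
"
```

```text
[320.9, 197.0, 79.9, 121.6] 0.59 (array([457.1,  77.2], dtype=float32), array([ 69.1, 103.4], dtype=float32), 11.8)
t 23.45 p [0.4784 0.0813 0.1828] jaw yaw 102.3 tilt [ 0.007  0.003 -1.   ] F [ 1.1 -0.4 -0. ] w 1.002 q7 1.56
[164.8, 254.2, 12.5, 22.9] 0.83 (array([527.6, 397.8], dtype=float32), array([27.9, 63.4], dtype=float32), 6.1)
```

View pics/w14.png

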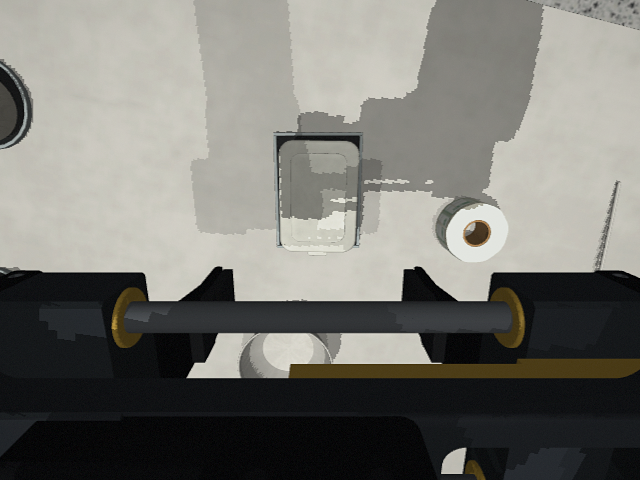

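Box sits in its tray at (320,195), measured at 457/77 mm and 11.8° against the tray's 457/76.5 mm and 12.4°. Now the thermometer.

```bash
python3 -c "
from h import *
a=toworld('top',[[162.5,242],[173.5,312]],.008);print(a,np.degrees(np.arctan2(*(a[0]-a[1])[[1,0]])),np.linalg.norm(a[0]-a[1]))
print(go(.527,.397,.17,97))"
```

```text
[[0.55650273 0.40102738 0.008     ]
 [0.3842723  0.36665575 0.008     ]] 11.286112283228464 0.17562667880326369
(array([-3.91,  9.93,  0.31]), 'turn', np.float64(1.07))
```

Emit:
move_arm --pt "-3.9 9.9 0.3" --pt "-3.9 9.9 0.3" --pt "-3.9 9.9 0.3" --pt "-3.9 9.9 0.3" --pt "-3.9 9.9 0.3" --turn '[0.2, 0.2, 0.2, 0.2, 0.2]' --jaw '[1, 1, 1, 1, 1]'

```text
time: 24.05
position: [0.515, 0.3288, 0.1697]
tool_rot: [0.31, -3.124, 0.003]
ft_force: [1.1, 0.1, -0.5]
grip_width: 0.997
```

Emit:
move_arm --pt "-0.9 2.25 0" --pt "-0.9 2.25 0" --pt "-0.9 2.25 0" --pt "-0.9 2.25 0" --pt "-0.9 2.25 0" --turn '[0, 0, 0, 0, 0]' --jaw '[1, 1, 1, 1, 1]'

```text
time: 24.55
position: [0.5293, 0.3967, 0.171]
tool_rot: [0.307, -3.125, 0.003]
ft_force: [0.3, 0.4, 0.3]
grip_width: 1.001
```

```bash
python3 -c "
from h import *
i=ctrl.camera_info('wrist')
im=ctrl.get_image('wrist'); cv2.imwrite('pics/w15.png',im[:,:,::-1])
for m in ctrl.masks_of('wrist','thermometer_mid')[:1]:
    r=m['region'].astype(np.uint8); h=cv2.morphologyEx(r,cv2.MORPH_OPEN,np.ones((9,9)))
    print(m['rect'],m['confidence'],shape('wrist',r,.01,i),'head',shape('wrist',h,.014,i))
st();print(go(.527,.397,.06,101))"
```

```text
[321.4, 147.1, 28.3, 198.0] 0.62 (array([471.3, 385.5], dtype=float32), array([ 24.5, 177.9], dtype=float32), 13.2) head (array([526.5, 398.4], dtype=float32), array([24.2, 60.2], dtype=float32), 13.2)
t 24.65 p [0.5295 0.397  0.1719] jaw yaw 101.2 tilt [-0.    -0.001 -1.   ] F [1.  0.  0.4] w 0.996 q7 1.16
(array([0.08, 0.02, 3.73]), 'turn', np.float64(0.04))
```

Emit:
move_arm --pt "0.1 0.05 1.0" --pt "0.1 0.05 2.3" --pt "0.1 0.05 3.6" --pt "0.1 0.05 4.4" --pt "0.1 0.05 4.6" --turn '[-0.36, -0.36, -0.36, -0.36, -0.36]' --jaw '[1, 1, 0.4, 0.4, 0.4]'

```text
time: 25.15
position: [0.524, 0.3972, 0.0308]
tool_rot: [0.357, -3.116, 0.005]
ft_force: [0.6, 0.2, -0.5]
grip_width: 0.81
```

Emit:
move_arm --pt "0 0 0.3" --pt "0 0 0.6" --pt "0 0 0.9" --pt "0 0 0.95" --pt "0 0 0.95" --turn '[0, 0, 0, 0, 0]' --jaw '[0.4, 0.4, 0.4, 0.4, 0.4]' --grip_force 20

```text
time: 25.65
position: [0.5259, 0.3999, 0.0056]
tool_rot: [-0.359, 3.121, 0.0]
ft_force: [0.6, 0.8, 0.7]
grip_width: 0.7
```

```bash
python3 -c "
from h import *
st();print(go(.5265,.398,.004,103))"
```

```text
t 25.65 p [0.5259 0.3999 0.0056] jaw yaw 103.1 tilt [ 0.  0. -1.] F [0.6 0.8 0.7] w 0.7 q7 1.21
(array([-0.01, -0.07,  0.05]), 'turn', np.float64(0.03))
```

Good. Close, lift, then carry to the long tray.

Emit:
move_arm --pt "0 0 0" --pt "0 0 0" --pt "0 0 0" --pt "0 0 0" --pt "0 0 0" --turn '[0, 0, 0, 0, 0]' --jaw '[-1, -1, -1, -1, -1]'

```text
time: 26.15
position: [0.5259, 0.3999, 0.0057]
tool_rot: [-0.359, 3.121, 0.0]
ft_force: [0.0, -0.5, -0.1]
grip_width: 0.335
```

Emit:
move_arm --pt "0 0 0" --pt "0 0 0" --pt "0 0 0" --turn '[0, 0, 0]' --jaw '[-1, -1, -1]'

```text
time: 26.45
position: [0.5259, 0.3998, 0.0056]
tool_rot: [-0.359, 3.121, -0.0]
ft_force: [0.1, -0.4, 0.2]
grip_width: 0.254
```

Emit:
move_arm --pt "0 0 -0.5" --pt "0 0 -1.5" --pt "0 0 -3" --pt "0 0 -4.3" --pt "0 0 -4.3" --turn '[0, 0, 0, 0, 0]' --jaw '[-1, -1, -1, -1, -1]'

```text
time: 26.95
position: [0.5295, 0.4024, 0.1431]
tool_rot: [-0.358, 3.11, 0.012]
ft_force: [0.5, -0.1, -0.2]
grip_width: 0.258
```

```bash
python3 -c "
from h import *
i=ctrl.camera_info('wrist');im=ctrl.get_image('wrist'); cv2.imwrite('pics/w16.png',im[:,:,::-1])
st()
for m in ctrl.masks_of('wrist','thermometer_mid')[:1]: print(m['rect'],m['confidence'],shape('wrist',m['region'],.01+.129,i))
print(go(.53,0,.14,100),go(.524,-.406,.14,96.6))"
```

```text
t 27.0 p [0.5279 0.4014 0.1397] jaw yaw 103.1 tilt [ 0.006  0.006 -1.   ] F [ 0.6 -0.1 -0.6] w 0.26 q7 1.19
[316.4, 173.7, 46.0, 346.4] 0.68 (array([471.7, 388.8], dtype=float32), array([ 24.8, 139.5], dtype=float32), 12.9)
(array([  2.92, -13.02,  -0.14]), 'turn', np.float64(0.63)) (array([  6.19, -26.16,  -0.17]), 'turn', np.float64(1.31))
```

Emit:
move_arm --pt "6.2 -26.2 0" --pt "6.2 -26.2 0" --pt "6.2 -26.2 0" --pt "6.2 -26.2 0" --pt "6.2 -26.2 0" --turn '[1.3, 1.3, 1.3, 1.3, 1.3]' --jaw '[-1, -1, -1, -1, -1]'

```text
time: 27.55
position: [0.5235, 0.1475, 0.1331]
tool_rot: [0.182, -3.134, 0.001]
ft_force: [0.1, -0.6, -0.7]
grip_width: 0.259
```

```bash
python3 -c "
from h import *
st();print(go(.524,-.29,.14,96.6))"
```

```text
t 27.55 p [0.5235 0.1475 0.1331] jaw yaw 96.7 tilt [-0.003 -0.001 -1.   ] F [ 0.1 -0.6 -0.7] w 0.259 q7 1.43
(array([  1.67, -14.49,  -0.22]), 'turn', np.float64(0.01))
```

Emit:
move_arm --pt "1.7 -14.5 0" --pt "1.7 -14.5 0" --pt "1.7 -14.5 0" --pt "1.7 -14.5 0" --pt "1.7 -14.5 0" --turn '[0, 0, 0, 0, 0]' --jaw '[-1, -1, -1, -1, -1]'

```text
time: 28.05
position: [0.5233, -0.1018, 0.1334]
tool_rot: [0.182, -3.134, -0.001]
ft_force: [1.0, 0.1, -0.7]
grip_width: 0.259
```

Emit:
move_arm --pt "0.7 -6.2 0" --pt "0.7 -6.2 0" --pt "0.7 -6.2 0" --pt "0.7 -6.2 0" --pt "0.7 -6.2 0" --turn '[0, 0, 0, 0, 0]' --jaw '[-1, -1, -1, -1, -1]'

```text
time: 28.55
position: [0.5221, -0.2944, 0.1335]
tool_rot: [0.167, -3.134, 0.006]
ft_force: [-0.0, -1.2, -1.4]
grip_width: 0.258
```

Emit:
move_arm --pt "0 0 0" --pt "0 0 0" --turn '[0, 0]' --jaw '[-1, -1]'

```text
time: 28.75
position: [0.5253, -0.2854, 0.1334]
tool_rot: [0.184, -3.135, -0.003]
ft_force: [0.6, -0.9, 1.0]
grip_width: 0.257
```

```bash
python3 -c "
from h import *
i=ctrl.camera_info('wrist');im=ctrl.get_image('wrist'); cv2.imwrite('pics/w17.png',im[:,:,::-1])
for m in ctrl.masks_of('wrist','long_tray_floor')[:1]: print(m['rect'],m['confidence'],shape('wrist',m['region'],.003,i))
d=((im.max(2)<50)&(np.arange(480)[:,None]<262)).astype(np.uint8)
n,lab,s,c=cv2.connectedComponentsWithStats(d)
for k in range(1,n):
    if s[k][4]>1500: print(c[k].round(),s[k],shape('wrist',lab==k,.003,i))
for m in ctrl.masks_of('wrist','thermometer_mid')[:1]: print(m['rect'],m['confidence'],shape('wrist',m['region'],.135,i))
st()"
```

```text
[167.7, 128.7, 81.5, 253.8] 0.7 (array([ 466.8, -414. ], dtype=float32), array([ 48.2, 201.7], dtype=float32), 6.5)
[170. 116.] [ 131    3   73  248 9677] (array([ 465.5, -414.2], dtype=float32), array([ 39.8, 195. ], dtype=float32), 6.5)
[350. 117.] [ 326   81   83   99 1557] (array([ 438. , -260.8], dtype=float32), array([77.7, 53.6], dtype=float32), 164.5)
[318.1, 173.8, 50.9, 345.4] 0.57 (array([ 465.8, -292. ], dtype=float32), array([ 23.8, 135.8], dtype=float32), 6.6)
t 28.9 p [ 0.5259 -0.2854  0.1342] jaw yaw 96.8 tilt [-0.     0.001 -1.   ] F [-0.2  0.2 -0.9] w 0.258 q7 2.32
```

```bash
python3 -c "
from h import *
print(go(.5244,-.4074,.06,96.5))"
```

```text
(array([ 0.53, -4.04,  2.47]), 'turn', np.float64(0.06))
```

Emit:
move_arm --pt "0.2 -1.3 0" --pt "0.4 -2.7 0.8" --pt "0.53 -4.04 1.7" --pt "0.53 -4.04 2.45" --pt "0.53 -4.04 2.45" --turn '[0.05, 0.05, 0.05, 0.05, 0.05]' --jaw '[-1, -1, -1, -1, -1]'

```text
time: 29.4
position: [0.5214, -0.408, 0.0571]
tool_rot: [0.173, -3.131, -0.007]
ft_force: [-0.6, 0.2, -0.4]
grip_width: 0.262
```

Emit:
move_arm --pt "0 0 0" --pt "0 0 0" --pt "0 0 0" --turn '[0, 0, 0]' --jaw '[-1, -1, -1]'

```text
time: 29.7
position: [0.5254, -0.4088, 0.0629]
tool_rot: [-0.178, 3.134, -0.001]
ft_force: [-0.8, 0.4, -1.0]
grip_width: 0.256
```

```bash
python3 -c "
from h import *
st();print(go(.5244,-.4074,.0095,96.5))"
```

```text
t 29.7 p [ 0.5254 -0.4088  0.0629] jaw yaw 96.5 tilt [ 0.003 -0.001 -1.   ] F [-0.8  0.4 -1. ] w 0.256 q7 2.57
(array([0.03, 0.05, 1.78]), 'turn', np.float64(0.0))
```

Emit:
move_arm --pt "0 0.03 0.6" --pt "0 0.03 1.2" --pt "0 0.03 1.6" --pt "0 0.03 1.75" --pt "0 0.03 1.75" --turn '[0, 0, 0, 0, 0]' --jaw '[-1, -1, -1, -1, -1]'

```text
time: 30.2
position: [0.5229, -0.4079, 0.0082]
tool_rot: [0.175, -3.135, -0.004]
ft_force: [-1.7, 2.9, 7.4]
grip_width: 0.261
```

```bash
python3 -c "
from h import *
st()"
```

```text
t 30.2 p [ 0.5229 -0.4079  0.0082] jaw yaw 96.4 tilt [-0.002  0.002 -1.   ] F [-1.7  2.9  7.4] w 0.261 q7 2.59
```

Touching the floor (7 N). Release to a partial opening and rise.

Emit:
move_arm --pt "0 0 -0.05" --pt "0 0 -0.05" --pt "0 0 -0.05" --pt "0 0 -0.05" --pt "0 0 -0.05" --turn '[0, 0, 0, 0, 0]' --jaw '[0.2, 0.2, 0.2, 0.2, 0.2]'

```text
time: 30.7
position: [0.5235, -0.4087, 0.0098]
tool_rot: [0.175, -3.137, -0.0]
ft_force: [-0.1, -0.1, 0.2]
grip_width: 0.575
```

Emit:
move_arm --pt "0 0 -0.5" --pt "0 0 -1.5" --pt "0 0 -3" --pt "0 0 -4.4" --pt "0 0 -5" --turn '[0, 0, 0, 0, 0]' --jaw '[0.2, 0.2, 0.2, 0.2, 0.2]'

```text
time: 31.2
position: [0.525, -0.4107, 0.1662]
tool_rot: [-0.174, 3.13, -0.007]
ft_force: [0.3, 0.2, 0.3]
grip_width: 0.601
```

Emit:
move_arm --pt "0 0 0" --pt "0 0 0" --turn '[0, 0]' --jaw '[0.2, 0.2]'

```text
time: 31.4
position: [0.5236, -0.4086, 0.1605]
tool_rot: [-0.175, 3.136, -0.0]
ft_force: [0.4, 0.5, -0.4]
grip_width: 0.598
```

```bash
python3 -c "
from h import *
st(); i=ctrl.camera_info('wrist');w=ctrl.get_image('wrist')
for m in ctrl.masks_of('wrist','thermometer_mid')[:1]: print(m['rect'],m['confidence'],shape('wrist',m['region'],.012,i))
s=ctrl.get_image('scene');t=ctrl.get_image('top')
for n,z in dict(salt_shaker_mid=.083,kitchen_timer_mid=.048,sample_box_mid=.049,label_roll_mid=.03,steel_bowl_mid=.042).items():
    for m in ctrl.masks_of('top',n)[:1]: print(n,m['confidence'],shape('top',m['region'],z))
c=lambda im,x,y:cv2.resize(im[y:y+150,x:x+200],(400,300))
s2=cv2.resize(s[190:440,220:440],(400,300))
cv2.imwrite('pics/final.png',np.vstack([np.hstack([cv2.resize(w[0:270,130:490],(400,300)),s2]),np.hstack([c(t,330,185),cv2.resize(s,(400,300))])])[:,:,::-1])"
```

```text
t 31.4 p [ 0.5236 -0.4086  0.1605] jaw yaw 96.4 tilt [ 0.001 -0.    -1.   ] F [ 0.4  0.5 -0.4] w 0.598 q7 2.52
[320.0, 151.6, 27.4, 205.9] 0.82 (array([ 467.2, -413.7], dtype=float32), array([ 23.1, 176. ], dtype=float32), 5.8)
salt_shaker_mid 0.9 (array([ 638.5, -232.6], dtype=float32), array([48.3, 37.6], dtype=float32), 135.4)
kitchen_timer_mid 0.63 (array([ 448.4, -242.2], dtype=float32), array([59.1, 58.7], dtype=float32), 90.7)
sample_box_mid 0.85 (array([458.8,  76.5], dtype=float32), array([ 69.6, 102.7], dtype=float32), 11.5)
label_roll_mid 0.84 (array([459.7, 230. ], dtype=float32), array([63.3, 57.8], dtype=float32), 90.8)
steel_bowl_mid 0.62 (array([639.2,  82. ], dtype=float32), array([97.1, 90.5], dtype=float32), 90.6)
```

View pics/final.png

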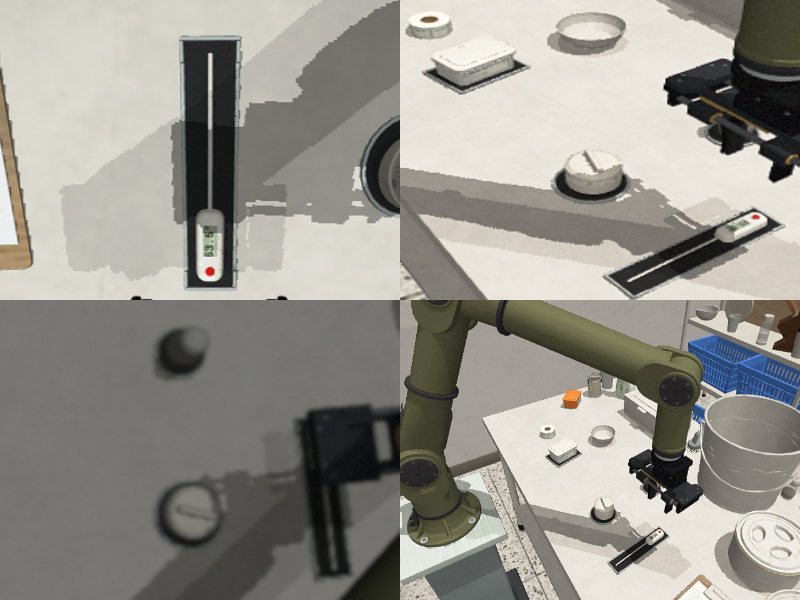

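The thermometer lies in its tray. The box and shaker look right. The top view puts the timer several mm off centre, so I'll check that from above.

```bash
python3 -c "
from h import *
print(go(.47,-.25,.2,90))"
```

```text
(array([ 1.18,  5.45, -1.35]), 'turn', np.float64(1.28))
```

Emit:
move_arm --pt "0.3 1.3 -0.7" --pt "0.6 2.7 -1.3" --pt "0.9 4.1 -1.3" --pt "1.2 5.4 -1.3" --pt "1.2 5.4 -1.3" --turn '[1.3, 1.3, 1.3, 1.3, 1.3]' --jaw '[1, 1, 1, 1, 1]'

```text
time: 32.35
position: [0.4694, -0.2458, 0.1987]
tool_rot: [-0.008, 3.141, 0.009]
ft_force: [0.1, 0.7, 0.5]
grip_width: 0.951
```

Emit:
move_arm --pt "0 0 0" --pt "0 0 0" --pt "0 0 0" --pt "0 0 0" --pt "0 0 0" --turn '[0, 0, 0, 0, 0]' --jaw '[1, 1, 1, 1, 1]'

```text
time: 32.85
position: [0.4697, -0.2526, 0.1988]
tool_rot: [-0.005, -3.141, 0.001]
ft_force: [0.2, -0.0, -0.8]
grip_width: 0.996
```

```bash
python3 -c "
from h import *
st(); i=ctrl.camera_info('wrist');im=ctrl.get_image('wrist'); cv2.imwrite('pics/w18.png',im[:,:,::-1])
mt=ctrl.masks_of('wrist','kitchen_timer_mid')[0]; print(mt['rect'],mt['confidence'],shape('wrist',mt['region'],.046,i))
for m in ctrl.masks_of('wrist','large_round_tray_floor')[:1]: print(m['rect'],m['confidence'],shape('wrist',m['region']|mt['region'],.006,i))
c=toworld('wrist',[mt['rect'][:2]],.03,i)[0]; print(c)
# predicted image of tray inner circle vs timer base circle (body r 31.5 at z .003)
a=np.linspace(0,2*np.pi,9)[:-1]
for nm,x,y,r,z in(('tray in',.441,-.249,.040,.003),('timer top',.441,-.249,.0315,.048)):
    print(nm,topix('wrist',np.c_[x+r*np.cos(a),y+r*np.sin(a),0*a+z],i).round().tolist())
u,v=map(int,mt['rect'][:2]); print('col scan',im[v-75:v+75:3,u].max(1)); print('row scan',im[v,u-75:u+75:3].max(1),u,v)
"
```

```text
t 32.85 p [ 0.4697 -0.2526  0.1988] jaw yaw 89.8 tilt [-0.001 -0.001 -1.   ] F [ 0.2 -0.  -0.8] w 0.996 q7 2.07
[323.4, 192.9, 67.5, 63.9] 0.7 (array([ 444.3, -247.2], dtype=float32), array([61.1, 60.4], dtype=float32), 147.6)
[321.4, 180.5, 83.3, 75.8] 0.7 (array([ 440.8, -249.4], dtype=float32), array([83.8, 83.6], dtype=float32), 151.6)
[ 0.44667956 -0.24684155  0.03      ]
tray in [[321.0, 221.0], [347.0, 210.0], [359.0, 184.0], [348.0, 156.0], [321.0, 144.0], [293.0, 156.0], [283.0, 184.0], [295.0, 210.0]]
timer top [[321.0, 223.0], [345.0, 213.0], [356.0, 190.0], [346.0, 165.0], [321.0, 155.0], [297.0, 165.0], [287.0, 190.0], [298.0, 213.0]]
col scan [118 119 121 119 119 120 119 117 118 103  21  20  25  25 108 126 124 131
 130 154 157 193 130 132 129 112 140 218 236 233 232 232 230 232 232 203
 199 194 193 217 216 215 216 216 215 215 212 216 219 219]
row scan [191 190 191 190 191 190 191 191 191 191 191 171  87  35  34 114 124 111
 122 130 137 134 131 127 118 112  97  95  88 113 132 130 129 196 207 169
 129 166 192 190 190 190 208 215 215 217 215 218 218 215] 323 192
```

```bash
python3 -c "
from bench import ctrl
print(ctrl.close_job())"
```

```text
the job is handed in; nothing more can be done
None
```

All four tools are in their trays and let go, placed in the order you listed them. The job was handed in at about 33 s of the 99 s allowed, with the arm clear of everything.

- **Mishap with the sample box:** my first grasp came down about 11 mm off centre because I measured while the arm was still swinging. That tipped the box onto its side. I pushed it upright with closed fingers and re-gripped it away from the bowl. Wrist force readings stayed around 13 N at most.
- **Sample box, last check:** centred within about 1 mm of its tray and turned within about 1°.
- **Thermometer, last check:** centred within about 2 mm of its tray, lying along it.
- **Timer, last check:** about 4 mm off centre, where 8.5 mm is allowed. The top camera had it about 10 mm off, so I checked again from above with the wrist camera, and that is the figure I trust.
- **Salt shaker, last check:** about 1 mm off centre in the wrist view taken after release. The final top-camera reading was about 8 mm off, at the limit of the ±8 mm allowed. I did not re-measure it from above. That reading came from a distorted outline, and the pictures show the shaker upright in its tray.
- **Label roll and bowl:** both measured where they started, within about 1 mm.

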